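# Mount the tube block on the shaker, latch it and load the vial

### The arm

A 6-joint arm with a two-finger parallel gripper is mounted at the origin on a cart in front of the work surface, level with it; the furniture and walls round the work are solid. World frame = base frame: x ahead of the robot, y to its left, z up, the work surface at z = 0. Lengths are in m, angles in rad, forces in N, time in s.
With the tool pointing down it reaches from about 0.35 to 0.975 m from the base axis. Payload 17.4 kg.
Tool frame: the origin (TCP) lies between the finger pads; the fingertips stand 17 mm ahead of it and the grasp point (between the pads) lies 2 mm behind it; z points along the fingers, y is the line along which they close (so a half turn about z gives the same grasp; the last joint's range is limited). The gripper opens to 85 mm and grips with 20 to 120 N. Pads are 22 mm wide; open, the fingers measure 114 mm over their backs; the gripper's body (76 mm by 85 mm) begins 54 mm behind the grasp point. The pads swing forward as they close: fully open they stand 13 mm farther back than shut.
Start: joints at [1.072, 0.116, 1.442, -0, 1.584, -0.038], TCP at [0.3, 0.605, 0.248] pointing down, gripper open.
Joint ranges: [-2.83, 2.83], [-0.83, 2.19], [0.07, 2.5], [-1.14, 4.28], [0.01, 3], [-2.97, 2.97]. Speed limits (rad/s): [1.89, 1.89, 2.22, 3.14, 3.14, 3.14].

### API

Orientations are given as a unit quaternion [x, y, z, w].
In Python, from plant import r, eyes, finder gives the robot as it stands. The module is installed in compiled form; this text tells all that it offers.
- The arm moves only by the tool play_rows, never from a script. Its argument "plan" is one flat list of numbers, 7 for each row, row after row: the shift along the tool's x, y, z normalised to -1 to 1, where 1 is 8 cm, then the turn, a rotation vector about the tool's x, y, z normalised to -1 to 1, where 1 is 45 degrees, then the opening, from 0 (shut) to 1 (fully open). A call has 1 to 10 rows; each row is the pose to reach, as a shift and turn from the pose commanded when the call began, along the tool's axes at that moment; what a row does not reach only later rows make up. A row lasts 1/12 s, in which the tool goes at most 41.7 mm and 7.16 degrees, less where a joint would pass 70% of its speed; a pose out of reach is approached as far as the arm can. A call with a number of a shift or a turn outside -1 to 1 is refused whole. A call with a gripper value outside its range is refused whole. The fingers move at their own pace and stop on an object; "newtons" is the grip in N (left out, the last holds). Time passes only in rows, so rows that repeat a pose let the fingers close. It gives the time, the measured TCP pose, the force, the opening and the grip force at its end, in the units of the state.
- r.observe(): the state, without advancing time (a new reading comes with each control period).
- eyes.grab_frame(name): name is "scene" or "side" or "wrist"; returns a dict with "img" (420x560x3 uint8, red, green, blue), "range_z" (420x560 float32, m along the optical axis (not along the pixel's ray), 0 where there is no reading), "fov_y" (degrees; the focal length in pixels is half the picture's height over the tangent of half this angle, whatever the lens; pixels are square), "cx", "cy" (the principal point, pixels), "R" (3x3) and "t" (3): a world point X has camera coordinates R X + t. Camera axes: x right, y down, z forward; pixel columns grow to the right and rows downward; lengths in m; the calibration is good to about 2 mm. A picture is of the moment at which its call begins.
- r.sign_off(): hands the job in; it is judged then, once.
Trained networks look in the newest picture that a camera, given by its name, has taken for a name from the list of things; names that differ only in an ending like _2 or _b are one class to them, and where a whole thing is asked for, a point or a joint stands for the part that bears it (a point fixed in the world has none). Each returns a list of dicts, best first, with "confidence" (0 to 1); they miss things now and then, are a little off and sometimes report something else, mostly with a low value. They report only what shows in the picture. A call takes as long as a camera call. They do not tell look-alikes from the thing itself.
- finder.look_for(camera, name): "xy" ([column, row] in pixels, amid what is visible of it).
- finder.trace(camera, name): "region" (420x560 bool, what is visible of it) and "xy" ([column, row] in pixels, amid what is visible of it).
- finder.tip_of(camera, name): "xy" ([column, row] in pixels: a listed point, or the origin of a listed thing).
The state is a dict: "t": time; "qpos": joint angles; "qvel": joint speeds; "effort": joint torques, N m; "eef_pos": TCP position; "eef_rot": TCP orientation; "force": force on the tool from outside, world axes, zero at the start; "moment": the same for the moment, N m; "width": finger opening in m; "grasp_force": force on a finger pad.
Only numpy, scipy, OpenCV 4.12 (cv2) and the standard library are available. Lean on these libraries where they do the work, as an engineer would, in place of code of your own. Each camera call takes 0.05 s, during which the arm holds its last target. There are 200 camera calls.

### The job

Fit the aluminium tube block to the shaker: lower it flat and square, fully home in the dark pocket on the platform, swing the latch by its black knob all the way round so that its nose holds down the block's foot, and stand the red-capped vial fully down in the block's one large well. Drop neither the block nor the vial, and leave the other vials, the stopper and the timer standing where they are.

Things in the scene. Friction and masses are not known exactly. Their poses are not given: they have to be found in the camera images.
- shaker: Small orbital shaker, fixed: light grey housing about 150 mm deep (x), 164 mm wide (y), dark sloped control panel in front (-x). Origin on the desk below the pocket's centre; x to its back, y to its left. On top an aluminium platform, 116 x 176 mm, upper face 48 mm above the desk, with a dark rectangular frame 12 mm high, the pocket, and at its right (-y) the latch.
- pocket (a point): Centre of the pocket's flat floor, 48 mm above the desk, axes as the shaker's. The pocket is open above, 55 mm in x by 103 mm in y, 12 mm deep; walls 9 mm thick, inner upper edges bevelled 3 mm. The block's foot fits with 1.5 mm play on every side, either way round.
- latch_hinge (a point): Upright axis of the latch, 71 mm to the right (-y) of the pocket's centre, at the underside of the lever, 61 mm above the desk.
- latch_knob (a point): Point on the axis of the latch's upright black knob, 9.5 mm below its top and 12 mm above the lever's top face, 78 mm above the desk, 35 mm from the hinge axis. Knob: 13.6 mm diameter, straight from 8 mm below to 7 mm above this point. It moves with the lever.
- latch (a joint): Turn (rad) of the flat steel lever, 73 x 14 x 5 mm, underside 13 mm above the pocket floor. 0: open, knob straight in front (-x) of its axis. Grows anticlockwise from above to the stop at 1.57: knob to the right (-y), nose 31 mm from the axis to the left, 2 mm over the foot of a seated block (a block not fully down stops it). Stays where left; about 1 N at the knob turns it.
- tube_block: Bare aluminium tube block, about 0.36 kg, loose on the lit panel. Origin: centre of its underside, z up, long side along y. Foot 52 (x) x 100 (y) x 11 mm; on it a body 52 x 72 mm, top 44 mm above the underside, so a ledge 14 mm long shows at either end. In its top one large vial well (at +y) and six small tube wells (at -y). Can be gripped across the 52 mm.
- well (a point): Centre of the floor of the block's large well, at x 0, y +16.5 mm, z 18 mm in the block's frame, axes as the block's. The well is 30.5 mm wide and 26 mm deep, open above.
- vial_red: Glass screw-cap vial with a red cap, 27 mm diameter (cap 24 mm), 54 mm tall, 22 g, standing on the lit white panel set flush in the desk. Origin at the centre of its underside, z up. In the well 28 mm of it stand out. (Over the back of the desk, from x about 0.6 m on, a wall shelf hangs some 0.6 m above it: keep a high elbow clear of it.)
- vial_grey: Vial with a grey cap, 27 mm diameter, 56 mm tall, standing on the desk; not to be moved. Origin at the centre of its underside.
- vial_black: Vial with a black cap, 27 mm diameter, 56 mm tall, standing on the desk; not to be moved. Origin at the centre of its underside.
- stopper: Brown rubber stopper, 39 mm diameter, 30 mm tall, on the desk; not to be moved. Origin at the centre of its underside.
- timer: Cream wind-up timer, 64 x 64 x 40 mm, on the desk; not to be moved. Origin at the centre of its underside.
There are look-alikes about, which are no part of the job. Of the things that look like the tube_block, the smaller one is meant.

How it is judged:
By the outcome, as a careful person would: the job done as asked, in the order asked, and still so for the second after the job is handed in, with the robot touching nothing.
It also fails if it takes over 69 s, if anything falls off the work surface, if the arm or the gripper's body presses on something with over 40 N, if the wrist force passes 120 N, or if a joint passes its speed limit or range.

## Working session

There is one attempt and no reset: what is moved stays moved. The work goes in short steps, Python scripts to look and compute and a tool call to move; the robot and the scene stay as the last step left them, time stands still between calls to the robot, and variables do not carry over. Pictures are saved under pics/ and viewed, at most 12 in all, crops included, and the job is handed in when it is done.

Besides the shell and the picture viewer there is one more tool, called after "Call:" as a command line: name --argument value ..., lists and objects as JSON in quotes. play_rows: Moves the arm, as the interface text tells. Its arguments: {"type":"object","properties":{"plan":{"type":"array","items":{"type":"number","minimum":-1,"maximum":1}},"newtons":{"type":"number"}},"required":["plan"]}

```bash
mkdir -p pics
cat > h.py <<'E'
import numpy as np, cv2
from plant import r, eyes, finder
def f_of(d): return 210/np.tan(np.radians(d["fov_y"])/2)
def cloud(d):
    f=f_of(d); v,u=np.mgrid[0:420,0:560]; z=d["range_z"]
    P=np.stack([(u-d["cx"])*z/f,(v-d["cy"])*z/f,z],-1)
    return (P-d["t"])@d["R"]
def proj(d,X):
    c=d["R"]@np.asarray(X)+d["t"]; f=f_of(d); return c[:2]/c[2]*f+[d["cx"],d["cy"]]
def save(d,n): cv2.imwrite("pics/"+n,d["img"][:,:,::-1])
E
python3 - <<'E'
from h import *
s=r.observe(); print({k:np.round(v,3) for k,v in s.items()})
F={}
for c in("scene","side"):
    d=eyes.grab_frame(c); save(d,c+"0.png"); P=cloud(d); F[c]=d
    print(c,np.round(-d["R"].T@d["t"],3),d["fov_y"])
    for n in("shaker","tube_block","vial_red","vial_grey","vial_black","stopper","timer","latch"):
        for o in finder.trace(c,n)[:3]:
            m=o["region"]&(d["range_z"]>0); q=P[m]
            print(n,round(o["confidence"],2),np.round(o["xy"]),m.sum(),np.round(np.percentile(q,[3,50,97],axis=0),3).tolist() if len(q) else '')
E
```

```text
{'t': np.float64(0.0), 'qpos': array([ 1.072,  0.116,  1.442, -0.   ,  1.584, -0.038]), 'qvel': array([-0.001,  0.002, -0.001,  0.   , -0.002, -0.001]), 'effort': array([ 2.0000e-03, -7.3199e+01, -6.3248e+01,  0.0000e+00,  6.0000e-03,
        0.0000e+00]), 'eef_pos': array([0.3  , 0.604, 0.248]), 'eef_rot': array([ 0.228,  0.974, -0.001, -0.   ]), 'force': array([-0.16 , -0.126,  0.013]), 'moment': array([-0.014,  0.004, -0.027]), 'grasp_force': np.float64(0.0), 'width': np.float64(0.085)}
scene [-0.091 -0.676  0.764] 49.907324448689984
shaker 0.85 [253. 202.] 2501 [[0.417, 0.135, 0.01], [0.482, 0.194, 0.045], [0.566, 0.296, 0.065]]
tube_block 0.87 [288. 254.] 806 [[0.42, -0.061, 0.003], [0.443, -0.033, 0.032], [0.476, 0.022, 0.044]]
tube_block 0.65 [176. 181.] 1177 [[0.304, 0.4, 0.002], [0.36, 0.438, 0.04], [0.424, 0.496, 0.061]]
tube_block 0.29 [368. 305.] 295 [[0.456, -0.264, 0.002], [0.463, -0.256, 0.036], [0.479, -0.241, 0.056]]
vial_red 0.82 [380. 335.] 324 [[0.42, -0.345, 0.002], [0.426, -0.337, 0.037], [0.444, -0.323, 0.054]]
vial_grey 0.67 [365. 305.] 270 [[0.456, -0.264, 0.
[... 387 characters left out ...]
28 [[0.564, 0.409, 0.004], [0.585, 0.424, 0.024], [0.614, 0.449, 0.037]]
timer 0.72 [333. 284.] 281 [[0.44, -0.173, -0.002], [0.447, -0.165, 0.033], [0.502, -0.111, 0.056]]
timer 0.57 [239. 168.] 245 [[0.565, 0.409, 0.003], [0.585, 0.425, 0.024], [0.615, 0.45, 0.038]]
latch 0.41 [263. 200.] 117 [[0.465, 0.159, 0.06], [0.488, 0.164, 0.066], [0.529, 0.174, 0.086]]
side [0.015 0.883 0.894] 53.092129312398825
shaker 0.59 [248. 285.] 104 [[0.221, 0.277, -0.0], [0.431, 0.307, 0.021], [0.45, 0.604, 0.472]]
tube_block 0.98 [242. 347.] 1471 [[0.299, 0.432, 0.005], [0.335, 0.479, 0.039], [0.397, 0.513, 0.064]]
timer 0.69 [165. 299.] 360 [[0.51, 0.43, 0.004], [0.59, 0.455, 0.028], [0.619, 0.51, 0.132]]
```

Run:
```python
import cv2
a=cv2.imread("pics/scene0.png")
cv2.imwrite("pics/c1.png",cv2.resize(a[130:380,130:450],(800,600),interpolation=cv2.INTER_CUBIC)[:,:])
```

```text
(no output)
```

View pics/c1.png

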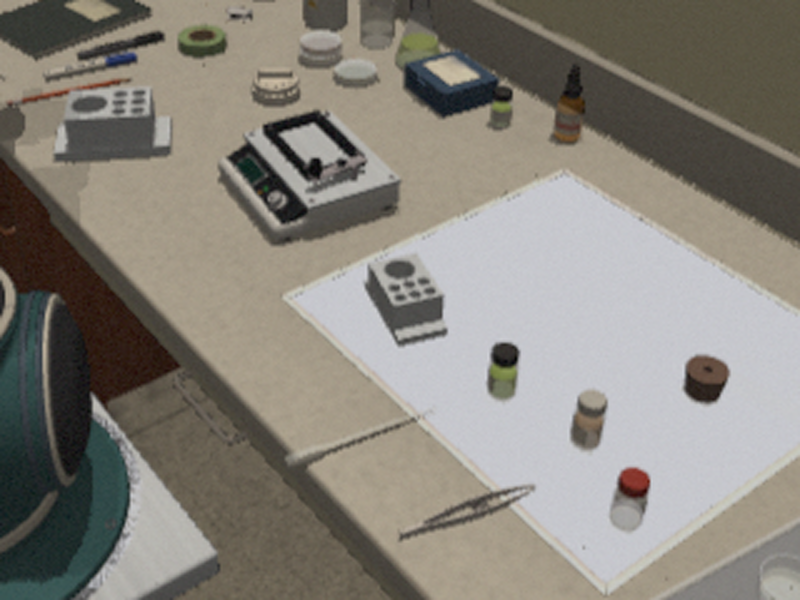

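View pics/side0.png

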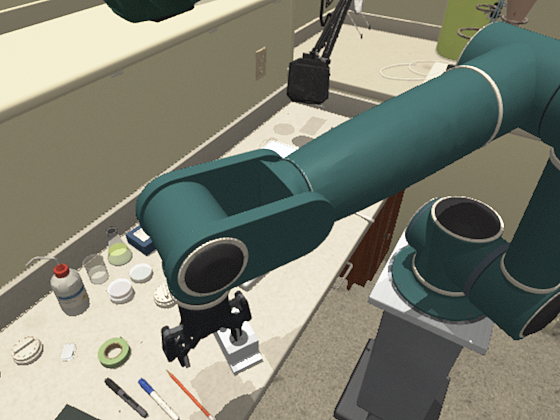

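The block candidates in the scene image are (288,254), on the lit panel, and (176,181), which is larger and stands on the desk at far left. The one at (288,254) is meant: it is clearly smaller in the enlarged crop and stands on the lit panel, with the large well at its far (+y) end. The red vial is at (380,335) and the shaker at (253,202), with the latch open on its near side.

```bash
cat >> h.py <<'E'
from scipy.spatial.transform import Rotation as Ro
def rect(pts):
    (c,s,a)=cv2.minAreaRect((pts[:,:2]*1000).astype(np.float32)); return np.round(c,1),np.round(s,1),round(a,1)
def go(p,yaw=None):
    "remaining shift (units of 8cm) in tool axes, and turn about tool z (units 45deg) so tool y has world yaw (deg)"
    s=r.observe(); R=Ro.from_quat(s["eef_rot"]).as_matrix()
    d=R.T@(np.array(p)-s["eef_pos"])/.08
    y=np.degrees(np.arctan2(R[1,1],R[0,1]))
    print("shift",d.round(3),"ytool",y.round(2),"turn" ,None if yaw is None else round((-(yaw-y))/45,3),"tilt",R[:,2].round(4),"q6",s["qpos"][5].round(2),"t",s["t"])
E
python3 - <<'E'
from h import *
d=eyes.grab_frame("scene"); P=cloud(d); x,y,z=P[...,0],P[...,1],P[...,2]
ok=d["range_z"]>0
def sel(x0,x1,y0,y1,z0,z1): return P[ok&(x>x0)&(x<x1)&(y>y0)&(y<y1)&(z>z0)&(z<z1)]
b=sel(.38,.52,-.1,.06,.040,.05);print("blocktop",len(b),rect(b), b[:,2].mean())
b=sel(.36,.62,.08,.33,.044,.053);print("platform",len(b),rect(b))
b=sel(.36,.62,.08,.33,.056,.0625);print("frame",len(b),rect(b))
b=sel(.36,.62,.08,.33,.07,.095);print("knob",len(b),b.mean(0))
for n,q in(("red",(.38,.48,-.4,-.29)),("grey",(.43,.5,-.29,-.22)),("blk",(.42,.49,-.2,-.13))):
    b=sel(*q,.049,.06);print(n,rect(b),b[:,2].max())
w=eyes.grab_frame("wrist"); s=r.observe(); R=Ro.from_quat(s["eef_rot"]).as_matrix()
C=-w["R"].T@w["t"]; print("cam in tool",(R.T@(C-s["eef_pos"])).round(4),"axes",(w["R"]@R).round(3).tolist(),w["fov_y"])
go([.47,.2,.3],0)
E
```

```text
blocktop 269 (array([453.6, -13.3]), array([77.5, 53.3]), 73.4) 0.04229699840111629
platform 1011 (array([506. , 221.5]), array([177.7, 132.7]), 81.8)
frame 203 (array([514.5, 226.8]), array([149.8,  76.9]), 79.9)
knob 39 [0.47580526 0.16436473 0.07888358]
red (array([ 433.1, -333. ]), array([24.7, 22.4]), 70.0) 0.055940509091540115
grey (array([ 469.7, -251.7]), array([23.2, 23.3]), 24.1) 0.059156546666081465
blk (array([ 452.7, -160.9]), array([24.1, 22.9]), 11.9) 0.05745274505021774
cam in tool [ 0.0718 -0.001  -0.1263] axes [[-0.0, 1.0, 0.0], [-0.959, -0.0, -0.285], [-0.285, -0.0, 0.959]] 60.05795654433182
shift [-4.15  -3.586 -0.646] ytool 63.6 turn 1.413 tilt [ 0. -0. -1.] q6 -0.04 t 1.0
```

Call:
play_rows --plan '[-1, -0.86, -0.15, 0, 0, 0, 1, -1, -0.86, -0.15, 0, 0, 0, 1, -1, -0.86, -0.15, 0, 0, 0, 1]'

```text
t: 1.25
eef_pos: [0.3421, 0.505, 0.2607]
eef_rot: [0.228, 0.974, -0.0, 0.0]
force: [0.6, -0.3, -0.1]
width: 0.0853
grasp_force: 0.0
```

Call:
play_rows --plan '[-1, -0.86, -0.15, 0, 0, 0, 1, -1, -0.86, -0.15, 0, 0, 0, 1, -1, -0.86, -0.15, 0, 0, 0, 1]'

```text
t: 1.5
eef_pos: [0.3832, 0.4073, 0.2732]
eef_rot: [0.229, 0.973, 0.0, 0.001]
force: [0.1, 0.1, 0.2]
width: 0.0852
grasp_force: 0.0
```

Call:
play_rows --plan '[-1, -0.86, -0.15, 0, 0, 0, 1, -1, -0.86, -0.15, 0, 0, 0, 1, -1, -0.86, -0.15, 0, 0, 0, 1]'

```text
t: 1.75
eef_pos: [0.4242, 0.3101, 0.2852]
eef_rot: [0.229, 0.973, 0.0, 0.001]
force: [-0.1, 0.8, 0.3]
width: 0.0854
grasp_force: 0.0
```

Call:
play_rows --plan '[-1, -0.86, -0.15, 0, 0, 0.33, 1, -1, -0.86, -0.15, 0, 0, 0.33, 1, -1, -0.86, -0.15, 0, 0, 0.33, 1]'

```text
t: 2.0
eef_pos: [0.4653, 0.2128, 0.2971]
eef_rot: [0.357, 0.934, 0.0, 0.001]
force: [1.0, 1.1, -0.0]
width: 0.0854
grasp_force: 0.0
```

Call:
play_rows --plan '[0, 0, 0, 0, 0, 1, 1, 0, 0, 0, 0, 0, 1, 1, 0, 0, 0, 0, 0, 1, 1, 0, 0, 0, 0, 0, 1, 1, 0, 0, 0, 0, 0, 1, 1, 0, 0, 0, 0, 0, 1, 1, 0, 0, 0, 0, 0, 1, 1]'

```text
t: 2.58
eef_pos: [0.4644, 0.2158, 0.2964]
eef_rot: [0.686, 0.727, 0.0, 0.0]
force: [0.0, 0.5, -0.1]
width: 0.0853
grasp_force: 0.0
```

Call:
play_rows --plan '[0, 0, 0, 0, 0, 0.28, 1, 0, 0, 0, 0, 0, 0.28, 1, 0, 0, 0, 0, 0, 0.28, 1]'

```text
t: 2.83
eef_pos: [0.4644, 0.2158, 0.2964]
eef_rot: [0.761, 0.649, 0.0, 0.0]
force: [-0.2, 0.3, -0.5]
width: 0.0853
grasp_force: 0.0
```

Run:
```python
from h import *
go([.47,.2,.3],-9)
d=eyes.grab_frame("wrist"); np.savez("w1.npz",**d); save(d,"w1.png"); P=cloud(d); ok=d["range_z"]>0
x,y,z=P[...,0],P[...,1],P[...,2]
def sel(z0,z1): 
    m=ok&(z>z0)&(z<z1)&(x>.36)&(x<.66)&(y>.06)&(y<.4); return P[m],m
for z0,z1 in((.044,.052),(.057,.0625),(.063,.068),(.07,.095)):
    b,m=sel(z0,z1); print(z0,len(b),rect(b),np.median(b,axis=0).round(4))
```

```text
shift [-0.184  0.101 -0.045] ytool -9.12 turn -0.003 tilt [ 2.e-04  1.e-04 -1.e+00] q6 0.54 t 2.8333
0.044 14381 (array([503.7, 223.7]), array([175.9, 140.6]), 81.8) [0.5165 0.2342 0.0488]
0.057 3382 (array([516.9, 227.9]), array([140.9,  73.5]), 81.8) [0.521  0.243  0.0605]
0.063 655 (array([511.9, 226.4]), array([143.5,  72.2]), 80.6) [0.5097 0.1691 0.0666]
0.07 306 (array([491.9, 167.6]), array([15.7, 51.3]), 85.5) [0.4763 0.169  0.0807]
```

View pics/w1.png

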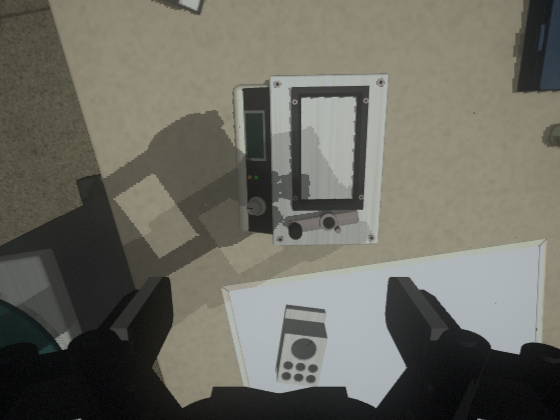

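The wrist view shows the pocket frame at columns 291–368, rows 87–209. The latch knob is at (295,230), the hinge at (328,222), and the block at (302,345) with its large well towards the shaker. Next I'll rectify both precisely.

```bash
cat >> h.py <<'E'
def topdown(d,c,yaw,z,hw=.1,res=.0005):
    "image on plane z; columns = local x, rows = local y (growing), centred at c"
    n=int(hw/res); g=np.arange(-n,n+1)*res; X,Y=np.meshgrid(g,g); a=np.radians(yaw)
    W=np.stack([c[0]+np.cos(a)*X-np.sin(a)*Y,c[1]+np.sin(a)*X+np.cos(a)*Y,np.full_like(X,z)],-1)
    C=W@d["R"].T+d["t"]; f=f_of(d)
    return cv2.remap(d["img"],(C[...,0]/C[...,2]*f+d["cx"]).astype(np.float32),(C[...,1]/C[...,2]*f+d["cy"]).astype(np.float32),cv2.INTER_LINEAR)
E
python3 - <<'E'
from h import *
d=dict(np.load("w1.npz"))
T=topdown(d,(.517,.238),-8.2,.060); g=T.mean(2)
def edges(prof,thr=10):
    dd=np.gradient(cv2.GaussianBlur(prof.reshape(1,-1),(0,0),2)[0]); 
    return [(round((i-200)*.5,1),round(dd[i],1)) for i in range(1,400) if abs(dd[i])>3 and abs(dd[i])>=abs(dd[i-1]) and abs(dd[i])>abs(dd[i+1])]
for a,b in((130,170),(200,240),(260,300)): print("x edges rows",a,edges(g[a:b].mean(0)))
for a,b in((150,180),(185,215),(220,245)): print("y edges cols",a,edges(g[:,a:b].mean(1)))
B=topdown(d,(.4536,-.0133),-16.6,.044,.06)
P=cloud(d);ok=d["range_z"]>0;x,y,z=P[...,0],P[...,1],P[...,2]
m=ok&(x>.38)&(x<.52)&(y>-.1)&(y<.06)&(z>.038)&(z<.052); print(rect(P[m]),np.median(P[m][:,2]))
o=np.zeros((401,650,3),np.uint8); o[:,:401]=T; o[:241,405:646]=B
cv2.imwrite("pics/td.png",o[::-1,:,::-1])
E
```

```text
x edges rows 130 [(-81.5, np.float64(-7.9)), (-56.0, np.float64(8.5)), (-36.0, np.float64(-8.2)), (-26.5, np.float64(11.2)), (-18.0, np.float64(5.3)), (26.0, np.float64(-16.6)), (38.0, np.float64(18.6)), (55.0, np.float64(-6.2))]
x edges rows 200 [(-89.0, np.float64(7.1)), (-81.0, np.float64(-17.2)), (-64.0, np.float64(4.7)), (-61.0, np.float64(-4.8)), (-55.5, np.float64(15.9)), (-37.0, np.float64(-11.9)), (-26.5, np.float64(17.5)), (-8.5, np.float64(3.0)), (26.0, np.float64(-16.5)), (38.0, np.float64(18.5)), (55.0, np.float64(-6.2))]
x edges rows 260 [(-92.0, np.float64(-4.9)), (-89.0, np.float64(7.3)), (-81.5, np.float64(-17.9)), (-56.0, np.float64(19.3)), (-36.5, np.float64(-13.8)), (-30.0, np.float64(-3.2)), (-26.5, np.float64(21.3)), (26.0, np.float64(-17.5)), (32.5, np.float64(3.1)), (38.0, np.float64(16.6)), (55.0, np.float64(-6.5))]
y edges cols 150 [(-98.5, np.float64(4.8)), (-83.0, np.float64(-5.4)), (-70.0, np.float64(-4.8)), (-63.5, np.float64(7.8)), (-60.5, np.float64(-14.6)), (-48.5, np.float64(12.8)), (-22.5, np.float64(4.3)), (50.5, np.float64(-19.1)), (60.5, np.float64(19.2)), (69.5, np.float64(-7.2))]
y edges cols 185 [(-98.5, np.float64(4.3)), (-81.0, np.float64(-8.7)), (-68.5, np.float64(4.5)), (-65.0, np.float64(-5.1)), (-60.5, np.float64(-3.7)), (-48.5, np.float64(18.1)), (51.0, np.float64(-19.6)), (60.5, np.float64(18.6)), (70.0, np.float64(-8.4))]
y edges cols 220 [(-98.0, np.float64(4.1)), (-64.5, np.float64(-5.0)), (-60.5, np.float64(-5.4)), (-49.0, np.float64(17.2)), (50.5, np.float64(-19.2)), (60.5, np.float64(19.8)), (69.5, np.float64(-8.0))]
(array([455.5, -12.8]), array([73.9, 52.4]), 72.7) 0.044170326708703044
```

View pics/td.png

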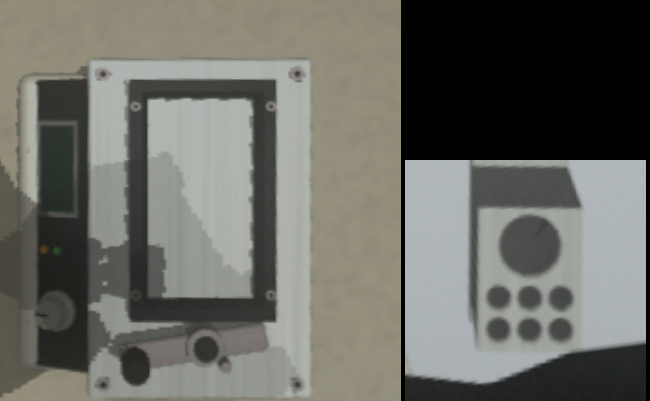

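Run:
```python
from h import *
go([.456,-.014,.2],-16.9)
```

```text
shift [-2.855  0.334  1.205] ytool -8.76 turn 0.181 tilt [ 2.e-04  1.e-04 -1.e+00] q6 0.54 t 2.8833
```

Call:
play_rows --plan '[-0.95, 0.11, 0.3, 0, 0, 0, 1, -0.95, 0.11, 0.3, 0, 0, 0, 1]'

```text
t: 3.05
eef_pos: [0.4612, 0.1394, 0.2721]
eef_rot: [0.757, 0.653, 0.0, 0.0]
force: [0.5, -0.7, 0.0]
width: 0.0854
grasp_force: 0.0
```

Call:
play_rows --plan '[-0.95, 0.11, 0.4, 0, 0, 0, 1, -0.95, 0.11, 0.4, 0, 0, 0, 1, -0.95, 0.11, 0.4, 0, 0, 0, 1]'

```text
t: 3.3
eef_pos: [0.4573, 0.0581, 0.2375]
eef_rot: [0.76, 0.65, -0.002, -0.0]
force: [-0.7, -0.2, -1.2]
width: 0.0852
grasp_force: 0.0
```

Call:
play_rows --plan '[-0.95, 0.11, 0.5, 0, 0, 0.18, 1, -0.95, 0.11, 0.5, 0, 0, 0.18, 1, -0.95, 0.11, 0.5, 0, 0, 0.18, 1, -0.95, 0.11, 0.5, 0, 0, 0.18, 1, -0.95, 0.11, 0.5, 0, 0, 0.18, 1]'

```text
t: 3.72
eef_pos: [0.4556, -0.0133, 0.2008]
eef_rot: [0.803, 0.596, 0.0, 0.0]
force: [0.5, 1.1, -0.2]
width: 0.0852
grasp_force: 0.0
```

Run:
```python
from h import *
d=eyes.grab_frame("wrist"); np.savez("w2.npz",**d)
go([.456,-.014,.2],-16.9)
P=cloud(d);ok=d["range_z"]>0;x,y,z=P[...,0],P[...,1],P[...,2]
m=ok&(x>.38)&(x<.52)&(y>-.1)&(y<.06)&(z>.038)&(z<.050); print(rect(P[m]),np.median(P[m][:,2]),m.sum())
m=ok&(x>.38)&(x<.52)&(y>-.1)&(y<.08)&(z>.006)&(z<.016); print("ledge",rect(P[m]),m.sum())
B=topdown(d,(.456,-.014),-16.9,.044,.06)
g=B.mean(2)
def edges(prof):
    dd=np.gradient(cv2.GaussianBlur(prof.astype(float).reshape(1,-1),(0,0),2)[0]); 
    return [(round((i-120)*.5,1),round(dd[i],1)) for i in range(1,240) if abs(dd[i])>3 and abs(dd[i])>=abs(dd[i-1]) and abs(dd[i])>abs(dd[i+1])]
for a,b in((60,70),(115,125),(160,180)): print("x",edges(g[a:b].mean(0)))
for a,b in((72,85),(100,115),(155,168)): print("y",edges(g[:,a:b].mean(1)))
o=np.zeros((420,801,3),np.uint8);o[:,:560]=d["img"];o[:241,560:801]=B[::-1];cv2.imwrite("pics/w2.png",o[:,:800,::-1])
```

```text
shift [-0.012  0.007  0.014] ytool -16.82 turn 0.002 tilt [ 9.e-04  2.e-04 -1.e+00] q6 0.21 t 3.7667
(array([455.5, -13.3]), array([72.5, 52.1]), 73.0) 0.04428663298014089 3935
ledge (array([455.8, -13.3]), array([99.6, 51.7]), 73.5) 1097
x [(-26.5, np.float64(-11.4)), (4.5, np.float64(4.0)), (10.0, np.float64(-4.9)), (20.5, np.float64(7.1)), (25.5, np.float64(3.8))]
x [(-26.5, np.float64(-9.8)), (25.5, np.float64(9.8))]
x [(-26.5, np.float64(-9.3)), (-19.5, np.float64(6.5)), (-14.5, np.float64(-5.3)), (13.5, np.float64(7.0)), (25.5, np.float64(3.8))]
y [(-36.0, np.float64(-10.9)), (37.0, np.float64(-7.9)), (40.0, np.float64(6.9)), (54.0, np.float64(5.9))]
y [(-36.5, np.float64(-7.4)), (31.5, np.float64(7.4)), (36.5, np.float64(-10.2)), (40.5, np.float64(10.1)), (54.0, np.float64(7.4))]
y [(-36.5, np.float64(-4.3)), (-29.0, np.float64(-3.4)), (-23.0, np.float64(-3.0)), (4.0, np.float64(6.0)), (36.5, np.float64(-9.9)), (40.0, np.float64(10.1)), (54.0, np.float64(6.1))]
```

View pics/w2.png

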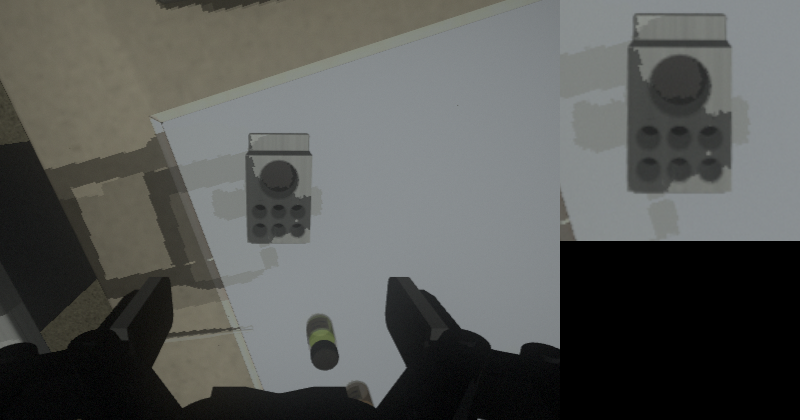

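Call:
play_rows --plan '[0, 0, 0.8, 0, 0, 0, 1, 0, 0, 0.8, 0, 0, 0, 1, 0, 0, 0.8, 0, 0, 0, 1]'

```text
t: 4.02
eef_pos: [0.454, -0.0122, 0.1326]
eef_rot: [0.803, 0.596, -0.002, -0.002]
force: [-0.5, 0.9, -1.3]
width: 0.0853
grasp_force: 0.0
```

Run:
```python
from h import *
go([.4555,-.0136,.0335],-16.9)
```

```text
shift [-0.01   0.029  1.239] ytool -16.78 turn 0.003 tilt [-5.e-03  6.e-04 -1.e+00] q6 0.21 t 4.0167
```

Call:
play_rows --plan '[0, 0, 0.9, 0, 0, 0, 1, 0, 0, 0.9, 0, 0, 0, 1, 0, 0, 0.9, 0, 0, 0, 1, 0, 0, 0.9, 0, 0, 0, 1, 0, 0, 0.9, 0, 0, 0, 1]'

```text
t: 4.43
eef_pos: [0.4568, -0.0132, 0.0673]
eef_rot: [0.803, 0.596, 0.001, 0.001]
force: [0.6, -0.9, 0.1]
width: 0.0855
grasp_force: 0.0
```

Run:
```python
from h import *
go([.4555,-.0136,.0335],-16.9)
```

```text
shift [-0.01  -0.015  0.422] ytool -16.89 turn 0.0 tilt [ 2.7e-03 -2.0e-04 -1.0e+00] q6 0.21 t 4.4333
```

Call:
play_rows --plan '[-0.005, 0, 0.39, 0, 0, 0, 1, -0.005, 0, 0.39, 0, 0, 0, 1, -0.005, 0, 0.39, 0, 0, 0, 1, -0.005, 0, 0.39, 0, 0, 0, 1, -0.005, 0, 0.39, 0, 0, 0, 1]'

```text
t: 4.85
eef_pos: [0.4562, -0.014, 0.0351]
eef_rot: [0.804, 0.595, 0.001, 0.001]
force: [0.2, -0.2, 0.3]
width: 0.0852
grasp_force: 0.0
```

Call:
play_rows --plan '[0, 0, 0, 0, 0, 0, 0.3, 0, 0, 0, 0, 0, 0, 0.3, 0, 0, 0, 0, 0, 0, 0.3, 0, 0, 0, 0, 0, 0, 0.3, 0, 0, 0, 0, 0, 0, 0.3, 0, 0, 0, 0, 0, 0, 0.3, 0, 0, 0, 0, 0, 0, 0.3, 0, 0, 0, 0, 0, 0, 0.3]' --newtons 60

```text
t: 5.52
eef_pos: [0.4556, -0.014, 0.0339]
eef_rot: [0.804, 0.595, 0.0, 0.0]
force: [-1.8, 0.7, 7.5]
width: 0.0509
grasp_force: 64.1
```

Run:
```python
from h import *
go([.4555,-.0136,.0335],-16.9)
```

```text
shift [ 0.004 -0.003  0.005] ytool -16.96 turn -0.001 tilt [ 7.e-04 -1.e-04 -1.e+00] q6 0.21 t 5.5167
```

Call:
play_rows --plan '[0, 0, -0.2, 0, 0, 0, 0.3, 0, 0, -0.5, 0, 0, 0, 0.3, 0, 0, -0.83, 0, 0, 0, 0.3]'

```text
t: 5.77
eef_pos: [0.4543, -0.0139, 0.099]
eef_rot: [0.804, 0.595, -0.001, -0.001]
force: [-0.4, -0.6, -4.6]
width: 0.0508
grasp_force: 64.3
```

Call:
play_rows --plan '[0.3, 0, -0.4, 0, 0, 0, 0.3, 0.69, 0, -0.83, 0, 0, 0, 0.3, 0.69, 0, -0.83, 0, 0, 0, 0.3]'

```text
t: 6.02
eef_pos: [0.4734, 0.0415, 0.1715]
eef_rot: [0.803, 0.596, 0.003, 0.001]
force: [0.5, 0.7, -2.6]
width: 0.0509
grasp_force: 64.7
```

Call:
play_rows --plan '[0.3, 0, -0.4, 0, 0, 0, 0.3, 0.69, 0, -0.83, 0, 0, 0, 0.3, 0.69, 0, -0.83, 0, 0, 0, 0.3]'

```text
t: 6.27
eef_pos: [0.489, 0.0946, 0.2373]
eef_rot: [0.803, 0.596, 0.003, 0.001]
force: [1.2, 0.1, -2.2]
width: 0.0508
grasp_force: 65.8
```

Call:
play_rows --plan '[0.3, 0, -0.4, 0, 0, 0, 0.3, 0.69, 0, -0.83, 0, 0, -0.1, 0.3, 0.69, 0, -0.83, 0, 0, -0.194, 0.3, 0.69, 0, -0.83, 0, 0, -0.194, 0.3, 0.69, 0, -0.83, 0, 0, -0.194, 0.3]'

```text
t: 6.68
eef_pos: [0.5033, 0.1443, 0.2974]
eef_rot: [0.757, 0.654, -0.001, -0.0]
force: [-0.2, -0.5, -4.3]
width: 0.0511
grasp_force: 65.9
```

Run:
```python
from h import *
go([.5043,.1439,.3],-8.2); s=r.observe(); print(s["force"],s["grasp_force"],s["width"])
d=eyes.grab_frame("wrist"); np.savez("w3.npz",**d); save(d,"w3.png")
T=topdown(d,(.5178,.2379),-8.2,.060); g=T.mean(2)
def edges(prof):
    dd=np.gradient(cv2.GaussianBlur(prof.reshape(1,-1),(0,0),2)[0]); 
    return [(round((i-200)*.5,1),round(dd[i],1)) for i in range(1,400) if abs(dd[i])>5 and abs(dd[i])>=abs(dd[i-1]) and abs(dd[i])>abs(dd[i+1])]
for a,b in((110,140),(150,190),(200,240),(260,300)): print("x edges rows",a,edges(g[a:b].mean(0)))
for a,b in((135,145),(155,180),(185,215),(220,245),(260,268)): print("y edges cols",a,edges(g[:,a:b].mean(1)))
P=cloud(d);ok=d["range_z"]>0; 
a=np.radians(-8.2);c,s_=np.cos(a),np.sin(a);L=(P[...,:2]-[.5178,.2379])@np.array([[c,-s_],[s_,c]])*1000
m=ok&(abs(P[...,2]-.060)<.0025)&(abs(L[...,0])<45)&(L[...,1]<70)&(L[...,1]>-45);print("rim",np.percentile(L[m],[.5,99.5],axis=0).round(1), m.sum(),np.median(P[m][:,2]))
m=ok&(abs(P[...,2]-.048)<.003)&(abs(L[...,0])<29)&(L[...,1]<55)&(L[...,1]>-40);print("floor",np.percentile(L[m],[.5,99.5],axis=0).round(1))
m=ok&(abs(P[...,2]-.048)<.003)&(abs(L[...,0])<70)&(L[...,1]<50)&(L[...,1]>-40);print("platform",np.percentile(L[m],[.5,99.5],axis=0).round(1))
cv2.imwrite("pics/td3.png",np.hstack([T[::-1,:,::-1],np.zeros((401,0,3),np.uint8)]))
```

```text
shift [-0.003  0.013 -0.032] ytool -8.32 turn -0.003 tilt [-1.7e-03 -7.0e-04 -1.0e+00] q6 0.38 t 6.6833
[-0.15351104 -0.45367614 -4.29572862] 65.92120170593262 0.05110901583424341
x edges rows 110 [(-78.5, np.float64(-11.5)), (-55.0, np.float64(11.1)), (-45.0, np.float64(6.6)), (-36.5, np.float64(-18.0)), (-26.0, np.float64(22.0)), (26.5, np.float64(-18.0)), (37.0, np.float64(19.4)), (56.0, np.float64(-9.4))]
x edges rows 150 [(-85.0, np.float64(5.8)), (-78.5, np.float64(-19.5)), (-55.0, np.float64(19.7)), (-36.5, np.float64(-17.5)), (-26.0, np.float64(20.6)), (26.5, np.float64(-18.2)), (37.0, np.float64(19.4)), (56.0, np.float64(-9.5))]
x edges rows 200 [(-85.0, np.float64(5.6)), (-78.0, np.float64(-18.4)), (-62.0, np.float64(5.2)), (-59.0, np.float64(-5.2)), (-55.0, np.float64(20.1)), (-36.5, np.float64(-17.0)), (-26.0, np.float64(21.3)), (26.5, np.float64(-18.2)), (37.0, np.float64(19.0)), (56.0, np.float64(-9.6))]
x edges rows 260 [(-85.0, np.float64(5.4)), (-78.5, np.float64(-19.4)), (-55.0, np.float64(20.5)), (-36.5, np.float64(-15.6)), (-26.0, np.float64(20.3)), (26.5, np.floa
[... 424 characters left out ...]
.float64(-11.0)), (-67.0, np.float64(6.7)), (-60.5, np.float64(-9.2)), (-51.0, np.float64(18.7)), (49.0, np.float64(-20.2)), (60.5, np.float64(20.5)), (68.0, np.float64(-32.9))]
y edges cols 220 [(-74.5, np.float64(-11.2)), (-71.0, np.float64(8.7)), (-63.5, np.float64(-5.6)), (-60.5, np.float64(-6.5)), (-51.0, np.float64(19.0)), (48.5, np.float64(-20.2)), (60.5, np.float64(20.3)), (68.0, np.float64(-33.4))]
y edges cols 260 [(-74.5, np.float64(-11.6)), (-70.5, np.float64(9.4)), (-60.5, np.float64(-14.5)), (60.5, np.float64(19.9)), (68.0, np.float64(-33.3))]
rim [[-36.  -44.6]
 [ 36.7  59.9]] 2974 0.06042605569935112
floor [[-27.  -39.5]
 [ 27.7  51.3]]
platform [[-57.  -39.5]
 [ 57.6  49.6]]
```

View pics/w3.png

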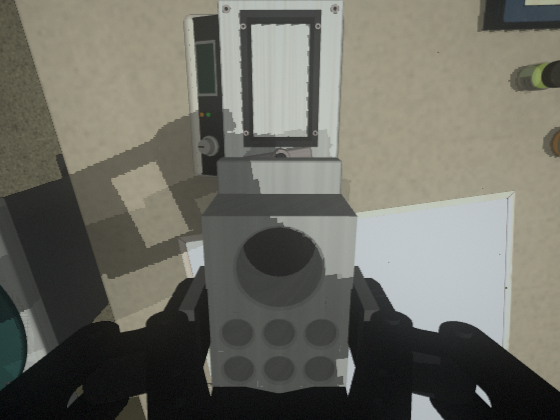

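The wrist view shows the block held upright, with the pocket at columns 241–321, rows 10–147. The pocket fit is centred to within 0.3 mm. Next I'll check the block's offset in the hand from the same frame.

Run:
```python
from h import *
d=dict(np.load("w3.npz")); s=r.observe(); p=s["eef_pos"]; print(p)
R=Ro.from_quat(s["eef_rot"]).as_matrix(); yaw=np.degrees(np.arctan2(R[1,1],R[0,1]))
P=cloud(d)-p; q=P@R*1000  # tool coords mm
ok=d["range_z"]>0
# top plane points at block centre strip
m=ok&(abs(q[...,0])<40)&(abs(q[...,1])<24)&(abs(q[...,2]+10)<5); Q=q[m]
A=np.c_[Q[:,:2],np.ones(len(Q))]; k=np.linalg.lstsq(A,Q[:,2],rcond=None)[0]; print("top z=ax+by+c",k.round(4),m.sum())
print("x",np.percentile(Q[:,0],[.5,99.5]).round(1))
m=ok&(abs(q[...,0]-20)<10)&(abs(q[...,1])<30)&(abs(q[...,2]+10)<3); print("y",np.percentile(q[m][:,1],[.5,99.5]).round(1))
m=ok&(q[...,0]>20)&(q[...,0]<60)&(abs(q[...,1])<30)&(abs(q[...,2]-23)<4);Q=q[m];print("ledge x",np.percentile(Q[:,0],[.5,99.5]).round(1),"y",np.percentile(Q[:,1],[.5,99.5]).round(1),Q[:,2].mean())
T=topdown(d,p[:2],yaw,p[2]+.0102,.06); g=T.mean(2)
def edges(prof):
    dd=np.gradient(cv2.GaussianBlur(prof.reshape(1,-1),(0,0),2)[0]); 
    return [(round((i-120)*.5,1),round(dd[i],1)) for i in range(1,240) if abs(dd[i])>4 and abs(dd[i])>=abs(dd[i-1]) and abs(dd[i])>abs(dd[i+1])]
for a,b in((100,120),(180,190)): print("x",edges(g[a:b].mean(0)))
for a,b in((75,85),(155,165)): print("y",edges(g[:,a:b].mean(1)))
go([.5180,.2379,.14],-8.2)
```

```text
[0.50314658 0.14394932 0.29697878]
top z=ax+by+c [-9.00000e-03  6.00000e-04 -1.02344e+01] 16787
x [-33.   37.3]
y [-28.8  28.8]
ledge x [36.9 51.1] y [-25.2  26. ] 22.2113544815627
x [(-58.5, np.float64(8.8)), (-48.0, np.float64(-8.2)), (-25.0, np.float64(11.1)), (26.0, np.float64(-10.7)), (49.0, np.float64(11.4)), (59.0, np.float64(-5.4))]
x [(-47.5, np.float64(8.7)), (-30.5, np.float64(-6.8)), (2.0, np.float64(4.3)), (9.0, np.float64(6.2)), (26.5, np.float64(7.0))]
y [(-32.5, np.float64(11.2)), (37.0, np.float64(-4.2)), (51.0, np.float64(-4.2)), (57.5, np.float64(5.3))]
y [(-32.5, np.float64(10.4)), (15.5, np.float64(10.3)), (37.0, np.float64(-15.0)), (44.5, np.float64(12.0)), (54.5, np.float64(-4.2)), (57.0, np.float64(5.2))]
shift [1.191 0.017 1.961] ytool -8.38 turn -0.004 tilt [-2.2e-03 -8.0e-04 -1.0e+00] q6 0.38 t 6.7333
```

Call:
play_rows --plan '[0.3, 0, 0.3, 0, 0, 0, 0.3, 0.6, 0, 0.6, 0, 0, 0, 0.3, 0.6, 0, 0.6, 0, 0, 0, 0.3]'

```text
t: 6.98
eef_pos: [0.509, 0.1932, 0.244]
eef_rot: [0.757, 0.654, -0.003, -0.002]
force: [-1.1, -0.2, -6.1]
width: 0.051
grasp_force: 65.5
```

Call:
play_rows --plan '[0.3, 0, 0.3, 0, 0, 0, 0.3, 0.58, 0, 0.6, 0, 0, 0, 0.3, 0.58, 0, 0.6, 0, 0, 0, 0.3]'

```text
t: 7.23
eef_pos: [0.5155, 0.2388, 0.1964]
eef_rot: [0.756, 0.654, -0.003, -0.002]
force: [0.1, -0.6, -6.2]
width: 0.051
grasp_force: 65.5
```

Call:
play_rows --plan '[0, 0, 0.4, 0, 0, 0, 0.3, 0, 0, 0.8, 0, 0, 0, 0.3, 0, 0, 0.8, 0, 0, 0, 0.3, 0, 0, 0.8, 0, 0, 0, 0.3, 0, 0, 0.8, 0, 0, 0, 0.3, 0, 0, 0.8, 0, 0, 0, 0.3]'

```text
t: 7.73
eef_pos: [0.5179, 0.2378, 0.1411]
eef_rot: [0.756, 0.654, 0.001, 0.0]
force: [0.2, 0.1, -3.0]
width: 0.0511
grasp_force: 65.6
```

Run:
```python
from h import *
go([.5175,.2372,.1],-8.2);s=r.observe();print(s["eef_pos"],s["width"])
```

```text
shift [-0.008 -0.005  0.514] ytool -8.28 turn -0.002 tilt [ 2.5e-03  9.0e-04 -1.0e+00] q6 0.53 t 7.7333
[0.51788022 0.23777117 0.14109898] 0.05112060694639469
```

Call:
play_rows --plan '[-0.008, -0.004, 0.25, 0, 0, 0, 0.3, -0.008, -0.004, 0.45, 0, 0, 0, 0.3, -0.008, -0.004, 0.45, 0, 0, 0, 0.3, -0.008, -0.004, 0.45, 0, 0, 0, 0.3, -0.008, -0.004, 0.45, 0, 0, 0, 0.3, -0.008, -0.004, 0.45, 0, 0, 0, 0.3]'

```text
t: 8.23
eef_pos: [0.5174, 0.2376, 0.1045]
eef_rot: [0.756, 0.655, 0.001, 0.0]
force: [-0.3, 0.7, -3.6]
width: 0.0507
grasp_force: 65.5
```

Run:
```python
from h import *
go([.5175,.2372,.082],-8.2);s=r.observe();print(s["eef_pos"])
```

```text
shift [-0.005  0.002  0.282] ytool -8.23 turn -0.001 tilt [ 2.1e-03  8.0e-04 -1.0e+00] q6 0.53 t 8.2333
[0.51735252 0.23756106 0.10454157]
```

Descending slowly while watching force.

Call:
play_rows --plan '[-0.004, 0, 0.08, 0, 0, 0, 0.3, -0.004, 0, 0.14, 0, 0, 0, 0.3, -0.004, 0, 0.17, 0, 0, 0, 0.3, -0.004, 0, 0.17, 0, 0, 0, 0.3, -0.004, 0, 0.17, 0, 0, 0, 0.3]'

```text
t: 8.65
eef_pos: [0.5165, 0.237, 0.0889]
eef_rot: [0.756, 0.655, -0.0, -0.0]
force: [-0.4, -0.2, -3.7]
width: 0.0513
grasp_force: 65.8
```

Call:
play_rows --plan '[0, 0, 0.03, 0, 0, 0, 0.3, 0, 0, 0.06, 0, 0, 0, 0.3, 0, 0, 0.09, 0, 0, 0, 0.3, 0, 0, 0.09, 0, 0, 0, 0.3, 0, 0, 0.09, 0, 0, 0, 0.3]'

```text
t: 9.07
eef_pos: [0.5167, 0.2371, 0.0823]
eef_rot: [0.756, 0.655, 0.0, 0.0]
force: [-2.7, -1.1, 3.5]
width: 0.0507
grasp_force: 66.7
```

Run:
```python
from h import *
go([.5175,.2372,.082],-8.2);s=r.observe();print(s["eef_pos"],s["force"],s["moment"])
```

```text
shift [0.003 0.009 0.004] ytool -8.22 turn -0.0 tilt [ 3.e-04  1.e-04 -1.e+00] q6 0.53 t 9.0667
[0.51672947 0.23707209 0.08232929] [-2.67615974 -1.08702642  3.51894648] [-0.13161365  0.46603291 -0.01620881]
```

Call:
play_rows --plan '[0, 0.008, 0.008, 0, 0, 0, 0.3, 0, 0.008, 0.012, 0, 0, 0, 0.3, 0, 0.008, 0.012, 0, 0, 0, 0.3]'

```text
t: 9.32
eef_pos: [0.5171, 0.2371, 0.0823]
eef_rot: [0.756, 0.655, 0.0, -0.0]
force: [-11.2, -3.1, 15.4]
width: 0.051
grasp_force: 68.2
```

Call:
play_rows --plan '[0, 0, 0, 0, 0, 0, 1, 0, 0, 0, 0, 0, 0, 1, 0, 0, 0, 0, 0, 0, 1, 0, 0, 0, 0, 0, 0, 1, 0, 0, 0, 0, 0, 0, 1, 0, 0, 0, 0, 0, 0, 1]'

```text
t: 9.82
eef_pos: [0.5173, 0.2369, 0.0809]
eef_rot: [0.756, 0.655, -0.0, 0.0]
force: [0.2, -0.1, 0.6]
width: 0.0852
grasp_force: 0.0
```

Run:
```python
from h import *
go([.5175,.2372,.082],-8.2)
```

```text
shift [ 0.004  0.002 -0.014] ytool -8.22 turn -0.0 tilt [-0. -0. -1.] q6 0.53 t 9.8167
```

Call:
play_rows --plan '[0, 0, -0.4, 0, 0, 0, 1, 0, 0, -0.8, 0, 0, 0, 1, 0, 0, -0.8, 0, 0, 0, 1]'

```text
t: 10.07
eef_pos: [0.5191, 0.2377, 0.1512]
eef_rot: [0.756, 0.655, 0.003, 0.001]
force: [0.9, -0.2, 0.8]
width: 0.0852
grasp_force: 0.0
```

Call:
play_rows --plan '[0.4, 0, -0.4, 0, 0, 0, 0.35, 0.8, 0, -0.9, 0, 0, 0, 0.35, 0.8, 0, -0.9, 0, 0, 0, 0.35, 0.8, 0, -0.9, 0, 0, 0, 0.35, 0.8, 0, -0.9, 0, 0, 0, 0.35]'

```text
t: 10.48
eef_pos: [0.5264, 0.3005, 0.2167]
eef_rot: [0.756, 0.655, 0.0, 0.0]
force: [-0.0, -0.0, -0.5]
width: 0.0297
grasp_force: 0.0
```

Run:
```python
from h import *
d=eyes.grab_frame("wrist"); np.savez("w4.npz",**d); s=r.observe();print(s["eef_pos"],s["width"])
P=cloud(d);ok=d["range_z"]>0
a=np.radians(-8.2);c,s_=np.cos(a),np.sin(a);L=(P[...,:2]-[.518,.2379])@np.array([[c,-s_],[s_,c]])*1000; Z=P[...,2]*1000
def q(n,m): 
    A=np.c_[L[m],np.ones(m.sum())];k=np.linalg.lstsq(A,Z[m],rcond=None)[0]
    print(n,m.sum(),rect(L[m]/1000),"z",np.median(Z[m]).round(1),"plane",k.round(4))
B=ok&(abs(L[...,0])<40)
q("top",B&(abs(L[...,1])<45)&(abs(Z-92)<4)); q("topflat",B&(abs(L[...,1])<34)&(abs(Z-92)<4)&(abs(L[...,0])<24))
q("foot+",ok&(abs(L[...,0])<24)&(abs(L[...,1]-43)<4)&(abs(Z-59)<5)); q("foot-",ok&(abs(L[...,0])<24)&(abs(L[...,1]+43)<4)&(abs(Z-59)<5))
m=ok&(L[...,0]<-15)&(L[...,0]>-60)&(L[...,1]<-55)&(L[...,1]>-95)&(Z>83)&(Z<92);print("knobtop",m.sum(),P[m].mean(0),L[m].mean(0),rect(L[m]/1000))
save(d,"w4.png")
```

```text
[0.52616639 0.29989902 0.2158104 ] 0.029877814532813414
top 4174 (array([-0.7,  0. ]), array([73. , 52.2]), 90.0) z 92.7 plane [-4.00000e-04  1.30000e-03  9.24279e+01]
topflat 3276 (array([-0., -0.]), array([48., 68.]), 0.1) z 92.7 plane [1.80000e-03 1.04000e-02 9.24627e+01]
foot+ 543 (array([ 0., 43.]), array([ 7.9, 47.7]), 89.9) z 59.8 plane [ 1.60000e-03 -5.00000e-04  5.98297e+01]
foot- 0 (array([0., 0.]), array([0., 0.]), 0.0) z nan plane [0. 0. 0.]
knobtop 200 [0.47351963 0.16914794 0.08729194] [-34.21957513 -74.39334544] (array([-34.4, -75.5]), array([12.3, 12.2]), 49.5)
  return _methods._mean(a, axis=axis, dtype=dtype,
  ret = ret.dtype.type(ret / rcount)
```

View pics/w4.png

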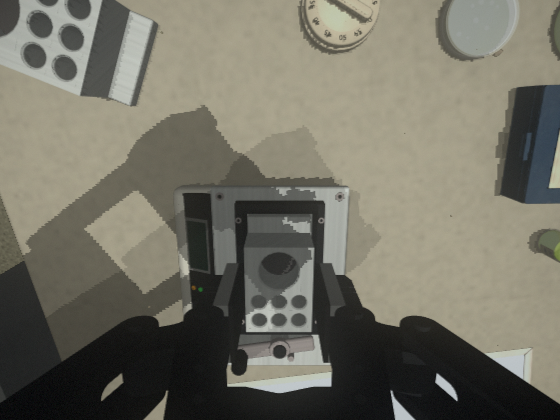

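The block is seated at z 92.4 mm, level and square, with its centre within 0.7 mm. The knob is at (240,363) in the wrist view, which puts the latch at about 0.13 rad.

Run:
```python
from h import *
go([.4732,.1684,.15],-8.2)
```

```text
shift [-1.721 -0.42   0.824] ytool -8.21 turn -0.0 tilt [-9.e-04 -7.e-04 -1.e+00] q6 0.62 t 10.5333
```

Call:
play_rows --plan '[-0.5, -0.12, 0, 0, 0, 0, 0.35, -0.9, -0.21, 0.2, 0, 0, 0, 0.35, -0.9, -0.21, 0.2, 0, 0, 0, 0.35]'

```text
t: 10.78
eef_pos: [0.497, 0.2269, 0.1968]
eef_rot: [0.757, 0.654, -0.003, -0.0]
force: [-1.1, -0.6, -0.6]
width: 0.03
grasp_force: 0.0
```

Call:
play_rows --plan '[-0.4, -0.1, 0.2, 0, 0, 0, 0.35, -0.82, -0.21, 0.6, 0, 0, 0, 0.35, -0.82, -0.21, 0.6, 0, 0, 0, 0.35, -0.82, -0.21, 0.6, 0, 0, 0, 0.35, -0.82, -0.21, 0.6, 0, 0, 0, 0.35]'

```text
t: 11.2
eef_pos: [0.4735, 0.1686, 0.1528]
eef_rot: [0.756, 0.654, -0.0, -0.0]
force: [0.6, -0.4, 1.1]
width: 0.0297
grasp_force: 0.0
```

Run:
```python
from h import *
go([.4732,.1684,.088],-8.2)
```

```text
shift [-0.003 -0.003  0.81 ] ytool -8.29 turn -0.002 tilt [-3.e-04  1.e-04 -1.e+00] q6 0.44 t 11.2
```

Call:
play_rows --plan '[0, 0, 0.4, 0, 0, 0, 0.35, 0, 0, 0.7, 0, 0, 0, 0.35, 0, 0, 0.79, 0, 0, 0, 0.35, 0, 0, 0.79, 0, 0, 0, 0.35, 0, 0, 0.79, 0, 0, 0, 0.35]'

```text
t: 11.62
eef_pos: [0.4741, 0.1695, 0.0909]
eef_rot: [0.756, 0.655, 0.0, 0.0]
force: [0.3, -0.3, 0.4]
width: 0.0301
grasp_force: 0.0
```

Call:
play_rows --plan '[0, 0, 0, 0, 0, 0, 0.1, 0, 0, 0, 0, 0, 0, 0.1, 0, 0, 0, 0, 0, 0, 0.1, 0, 0, 0, 0, 0, 0, 0.1, 0, 0, 0, 0, 0, 0, 0.1]' --newtons 20

```text
t: 12.03
eef_pos: [0.4734, 0.1694, 0.0915]
eef_rot: [0.756, 0.655, 0.0, -0.0]
force: [-10.4, 2.0, 7.1]
width: 0.0123
grasp_force: 19.9
```

Run:
```python
from h import *
go([.4732,.1684,.088],-8.2)
s=r.observe();p=s["eef_pos"];print(p,s["width"],s["grasp_force"],s["force"])
# arc in tool axes: local x = tool y, local y = tool x
k0=np.array([-34.4,-4.3]); rr=34.8; t0=np.arctan2(4.3,34.4)
for th in np.radians([15,25,35,45,55,65,75,85,92]):
    k=rr*np.array([-np.cos(th),-np.sin(th)]); dl=(k-k0)/80; print(round(np.degrees(th)),"tool x,y",dl[1].round(3),dl[0].round(3))
```

```text
shift [-0.012 -0.     0.043] ytool -8.21 turn -0.0 tilt [-1.e-04  9.e-04 -1.e+00] q6 0.44 t 12.0333
[0.4733516  0.16936241 0.09146623] 0.012252420501805248 19.86783369899058 [-10.39934371   2.02674189   7.13649235]
15 tool x,y -0.059 0.01
25 tool x,y -0.13 0.036
35 tool x,y -0.196 0.074
45 tool x,y -0.254 0.122
55 tool x,y -0.303 0.18
65 tool x,y -0.34 0.246
75 tool x,y -0.366 0.317
85 tool x,y -0.38 0.392
92 tool x,y -0.381 0.445
```

Call:
play_rows --plan '[-0.059, 0.01, 0, 0, 0, 0, 0.1, -0.13, 0.036, 0, 0, 0, 0, 0.1, -0.196, 0.074, 0, 0, 0, 0, 0.1, -0.254, 0.122, 0, 0, 0, 0, 0.1, -0.303, 0.18, 0, 0, 0, 0, 0.1, -0.34, 0.246, 0, 0, 0, 0, 0.1, -0.366, 0.317, 0, 0, 0, 0, 0.1, -0.38, 0.392, 0, 0, 0, 0, 0.1, -0.381, 0.445, 0, 0, 0, 0, 0.1, -0.381, 0.445, 0, 0, 0, 0, 0.1]'

```text
t: 12.87
eef_pos: [0.5036, 0.1333, 0.0906]
eef_rot: [0.756, 0.655, -0.002, -0.001]
force: [-14.9, -3.7, 9.3]
width: 0.0123
grasp_force: 22.5
```

Run:
```python
from h import *
s=r.observe();p=s["eef_pos"];print(p,s["width"],s["grasp_force"],s["force"])
a=np.radians(-8.2);c,s_=np.cos(a),np.sin(a);print((p[:2]-[.518,.2379])@np.array([[c,-s_],[s_,c]])*1000)
```

```text
[0.50360931 0.13333263 0.09060572] 0.012271643193919105 22.480582483112812 [-14.93769268  -3.71451564   9.25358946]
[   0.67077259 -105.55082585]
```

Call:
play_rows --plan '[0, -0.015, 0, 0, 0, 0, 0.3, 0, -0.015, 0, 0, 0, 0, 0.35, 0, -0.015, 0, 0, 0, 0, 0.35, 0, -0.015, 0, 0, 0, 0, 0.35]'

```text
t: 13.2
eef_pos: [0.5035, 0.1339, 0.0904]
eef_rot: [0.756, 0.655, 0.001, 0.0]
force: [-0.4, 0.7, 0.1]
width: 0.0301
grasp_force: 0.0
```

Call:
play_rows --plan '[0, 0, -0.3, 0, 0, 0, 0.35, 0, 0, -0.7, 0, 0, 0, 0.35, 0, 0, -0.95, 0, 0, 0, 0.35, 0, 0, -0.95, 0, 0, 0, 0.35]'

```text
t: 13.53
eef_pos: [0.5048, 0.1342, 0.1709]
eef_rot: [0.756, 0.655, 0.003, 0.002]
force: [0.7, 0.1, 1.1]
width: 0.0299
grasp_force: 0.0
```

Run:
```python
from h import *
s=r.observe();print(s["eef_pos"])
d=eyes.grab_frame("wrist"); np.savez("w5.npz",**d)
T=topdown(d,(.518,.2379),-8.2,.066,.12); 
P=cloud(d);ok=d["range_z"]>0
a=np.radians(-8.2);c,s_=np.cos(a),np.sin(a);L=(P[...,:2]-[.518,.2379])@np.array([[c,-s_],[s_,c]])*1000; Z=P[...,2]*1000
m=ok&(abs(L[...,0])<50)&(L[...,1]<-80)&(L[...,1]>-125)&(Z>80)&(Z<92);print("knob",m.sum(),L[m].mean(0) if m.any() else '')
m=ok&(abs(L[...,0])<24)&(abs(L[...,1])<32)&(abs(Z-92)<4);print("top",np.median(Z[m]))
m=ok&(abs(L[...,0])<30)&(L[...,1]<-38)&(L[...,1]>-62)&(Z>63)&(Z<70);print("nose",m.sum(),np.percentile(L[m],[2,50,98],axis=0).round(1).tolist() if m.any() else '')
go([.433,-.333,.2],-8.2)
cv2.imwrite("pics/w5.png",np.hstack([cv2.resize(d["img"],(400,300)),cv2.resize(T[::-1],(400,400))[:300*0+400][:300] ])[:,:,::-1]) if 0 else cv2.imwrite("pics/w5.png",T[::-1,:,::-1])
```

```text
[0.50476796 0.13418139 0.17085765]
knob 394 [   0.19851514 -104.66279792]
top 92.63807720790427
nose 783 [[-6.6, -61.8], [0.3, -51.1], [6.6, -40.5]]
shift [-5.905 -0.044 -0.405] ytool -8.22 turn -0.0 tilt [ 4.2e-03  9.0e-04 -1.0e+00] q6 0.35 t 13.5833
```

View pics/w5.png

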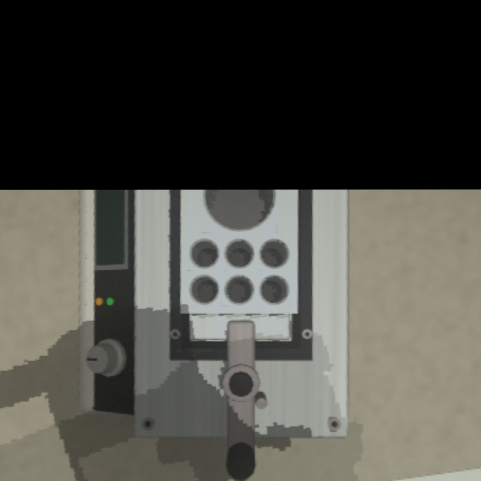

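The latch is fully round: the lever is straight at 90°, with its nose reaching y −40 mm over the foot, and the block still sits at 92.6 mm. Next is the red vial.

Call:
play_rows --plan '[-0.5, 0, -0.1, 0, 0, 0, 0.6, -0.98, 0, -0.1, 0, 0, 0, 0.6]'

```text
t: 13.75
eef_pos: [0.4917, 0.0564, 0.1739]
eef_rot: [0.755, 0.656, 0.0, 0.0]
force: [0.1, -1.9, 0.9]
width: 0.0508
grasp_force: 0.0
```

Call:
play_rows --plan '[-0.5, 0, -0.1, 0, 0, 0, 0.6, -0.98, 0, -0.1, 0, 0, 0, 0.6]'

```text
t: 13.92
eef_pos: [0.4802, -0.0228, 0.182]
eef_rot: [0.756, 0.655, 0.0, 0.0]
force: [0.9, -0.0, 1.2]
width: 0.0513
grasp_force: 0.0
```

Call:
play_rows --plan '[-0.5, 0, -0.1, 0, 0, 0, 0.6, -0.98, 0, -0.1, 0, 0, 0, 0.6]'

```text
t: 14.08
eef_pos: [0.4689, -0.1008, 0.1901]
eef_rot: [0.756, 0.655, 0.0, 0.0]
force: [0.7, 0.4, -0.2]
width: 0.0511
grasp_force: 0.0
```

Call:
play_rows --plan '[-0.5, 0, -0.1, 0, 0, 0, 0.6, -0.98, 0, -0.1, 0, 0, 0, 0.6]'

```text
t: 14.25
eef_pos: [0.4577, -0.1785, 0.1981]
eef_rot: [0.756, 0.655, 0.0, 0.0]
force: [0.8, 0.0, -0.7]
width: 0.0519
grasp_force: 0.0
```

Call:
play_rows --plan '[-0.5, 0, 0, 0, 0, 0, 0.6, -0.98, 0, 0, 0, 0, 0, 0.6]'

```text
t: 14.42
eef_pos: [0.4462, -0.2561, 0.197]
eef_rot: [0.756, 0.655, -0.0, -0.0]
force: [0.8, -0.5, 0.1]
width: 0.0513
grasp_force: 0.0
```

Call:
play_rows --plan '[-0.5, 0, 0, 0, 0, 0, 0.6, -0.98, -0.05, 0, 0, 0, 0, 0.6, -0.98, -0.05, 0, 0, 0, 0, 0.6, -0.98, -0.05, 0, 0, 0, 0, 0.6, -0.98, -0.05, 0, 0, 0, 0, 0.6]'

```text
t: 14.83
eef_pos: [0.4317, -0.331, 0.1968]
eef_rot: [0.756, 0.654, 0.0, -0.001]
force: [-0.5, 0.1, -0.2]
width: 0.0511
grasp_force: 0.0
```

Run:
```python
from h import *
s=r.observe();print(s["eef_pos"],s["width"])
d=eyes.grab_frame("wrist"); np.savez("w6.npz",**d); save(d,"w6.png")
P=cloud(d);ok=d["range_z"]>0;x,y,z=P[...,0],P[...,1],P[...,2];I=d["img"].astype(int)
m=ok&(abs(x-.433)<.04)&(abs(y+.333)<.04)&(z>.048)&(z<.062)&(I[...,0]>I[...,1]*1.6)
b=P[m]; print(m.sum(),rect(b),np.median(b[:,2]))
(c,rad)=cv2.minEnclosingCircle((b[:,:2]*1000).astype(np.float32));print("cap circle",c,rad)
go([c[0]/1000,c[1]/1000,.12],-8.2)
```

```text
[ 0.43174296 -0.33096441  0.19680633] 0.051077018177246275
0 (array([0., 0.]), array([0., 0.]), 0.0) nan
cap circle (0.0, 0.0) 0.0
shift [ 3.318 -5.933  0.97 ] ytool -8.2 turn 0.0 tilt [-6.e-04  7.e-04 -1.e+00] q6 -0.56 t 14.8833
  return _methods._mean(a, axis=axis, dtype=dtype,
  ret = ret.dtype.type(ret / rcount)
```

View pics/w6.png

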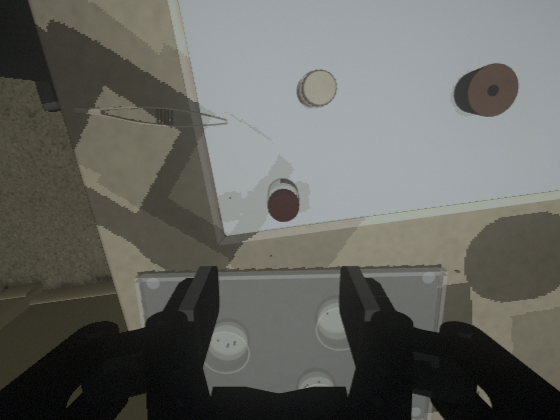

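The red cap is at (284,203), the grey vial at (318,88) and the stopper at (490,92). A tray with beakers lies below, towards −y.

Run:
```python
from h import *
d=dict(np.load("w6.npz"))
P=cloud(d);ok=d["range_z"]>0;I=d["img"].astype(int)
print(I[203,284],P[203,284].round(4),P[192,284].round(4))
x,y,z=P[...,0],P[...,1],P[...,2]
m=ok&(abs(x-.433)<.03)&(abs(y+.333)<.03)&(z>.046)&(z<.064)
b=P[m];(c,rad)=cv2.minEnclosingCircle((b[:,:2]*1000).astype(np.float32));print(m.sum(),"cap circle",np.round(c,1),rad,rect(b),np.median(b[:,2]))
u=np.argwhere(m);print("px rows/cols",u.min(0),u.max(0))
v,uu=np.mgrid[0:420,0:560]
t=ok&(y<-.37)&(y>-.48)&(v<330)&((uu>230)&(uu<330)|(v<265));print("near -y max z",np.percentile(P[t][:,2],99))
go([c[0]/1000,c[1]/1000,.046],-8.2)
```

```text
[69 52 51] [ 0.4361 -0.3301  0.0547] [ 0.4373 -0.3218  0.0537]
811 cap circle [ 434.7 -332.8] 12.37641716003418 (array([ 434.6, -332.6]), array([24. , 24.2]), 78.2) 0.054686116801098535
px rows/cols [189 267] [221 298]
near -y max z 0.019610491415972865
shift [-0.025  0.039  1.889] ytool -8.2 turn 0.0 tilt [-6.e-04  7.e-04 -1.e+00] q6 -0.56 t 14.8833
```

Call:
play_rows --plan '[-0.025, 0.039, 0.4, 0, 0, 0, 0.6, -0.025, 0.039, 0.8, 0, 0, 0, 0.6, -0.025, 0.039, 0.95, 0, 0, 0, 0.6, -0.025, 0.039, 0.95, 0, 0, 0, 0.6, -0.025, 0.039, 0.95, 0, 0, 0, 0.6, -0.025, 0.039, 0.95, 0, 0, 0, 0.6]'

```text
t: 15.38
eef_pos: [0.4355, -0.3337, 0.1237]
eef_rot: [0.756, 0.655, 0.0, 0.001]
force: [-0.2, 0.3, 0.8]
width: 0.0511
grasp_force: 0.0
```

Run:
```python
from h import *
go([.4347,-.3327,.046],-8.2)
```

```text
shift [ 0.012 -0.013  0.972] ytool -8.18 turn 0.0 tilt [ 0.0017 -0.0013 -1.    ] q6 -0.56 t 15.3833
```

Call:
play_rows --plan '[0.003, -0.003, 0.3, 0, 0, 0, 0.6, 0.003, -0.003, 0.6, 0, 0, 0, 0.6, 0.003, -0.003, 0.85, 0, 0, 0, 0.6, 0.003, -0.003, 0.95, 0, 0, 0, 0.6, 0.003, -0.003, 0.95, 0, 0, 0, 0.6, 0.003, -0.003, 0.95, 0, 0, 0, 0.6, 0.003, -0.003, 0.95, 0, 0, 0, 0.6]'

```text
t: 15.97
eef_pos: [0.4353, -0.334, 0.0478]
eef_rot: [0.756, 0.655, 0.0, 0.001]
force: [0.2, -0.5, 0.9]
width: 0.0513
grasp_force: 0.0
```

Run:
```python
from h import *
go([.4347,-.3327,.046],-8.2)
```

```text
shift [ 0.015 -0.01   0.022] ytool -8.22 turn -0.0 tilt [ 0.0019 -0.0016 -1.    ] q6 -0.56 t 15.9667
```

Call:
play_rows --plan '[0.013, -0.005, 0.005, 0, 0, 0, 0.6, 0.013, -0.005, 0.005, 0, 0, 0, 0.6, 0.013, -0.005, 0.005, 0, 0, 0, 0.5, 0.013, -0.005, 0.005, 0, 0, 0, 0.4, 0.013, -0.005, 0.005, 0, 0, 0, 0.2, 0.013, -0.005, 0.005, 0, 0, 0, 0.2, 0.013, -0.005, 0.005, 0, 0, 0, 0.2, 0.013, -0.005, 0.005, 0, 0, 0, 0.2, 0.013, -0.005, 0.005, 0, 0, 0, 0.2]' --newtons 25

```text
t: 16.72
eef_pos: [0.4345, -0.3324, 0.0457]
eef_rot: [0.756, 0.655, 0.0, 0.0]
force: [-0.7, 0.9, 5.4]
width: 0.0242
grasp_force: 24.8
```

Run:
```python
from h import *
go([.4347,-.3327,.046],-8.2);s=r.observe();print(s["eef_pos"],s["width"],s["grasp_force"],s["force"])
```

```text
shift [-0.003  0.003 -0.003] ytool -8.22 turn -0.0 tilt [ 5.e-04 -3.e-04 -1.e+00] q6 -0.56 t 16.7167
[ 0.43447408 -0.33241     0.04573233] 0.024166507132977553 24.780711501152837 [-0.67507055  0.85054446  5.44568817]
```

Call:
play_rows --plan '[0, 0, -0.2, 0, 0, 0, 0.2, 0, 0, -0.6, 0, 0, 0, 0.2, 0, 0, -0.97, 0, 0, 0, 0.2]'

```text
t: 16.97
eef_pos: [0.4337, -0.3318, 0.123]
eef_rot: [0.756, 0.655, -0.0, -0.001]
force: [0.9, 0.6, 0.5]
width: 0.0247
grasp_force: 24.7
```

Call:
play_rows --plan '[0.2, 0, -0.4, 0, 0, 0, 0.2, 0.6, 0, -0.8, 0, 0, 0, 0.2, 0.9, 0, -0.96, 0, 0, 0, 0.2]'

```text
t: 17.22
eef_pos: [0.4449, -0.2607, 0.2032]
eef_rot: [0.756, 0.654, 0.0, 0.001]
force: [1.2, -0.6, 0.6]
width: 0.0244
grasp_force: 24.7
```

Call:
play_rows --plan '[0.4, 0, 0, 0, 0, 0, 0.2, 0.9, 0, 0, 0, 0, 0, 0.2]'

```text
t: 17.38
eef_pos: [0.4549, -0.1894, 0.2008]
eef_rot: [0.756, 0.654, 0.0, 0.001]
force: [1.6, -0.6, -1.4]
width: 0.0245
grasp_force: 24.7
```

Call:
play_rows --plan '[0.45, 0, 0, 0, 0, 0, 0.2, 0.9, 0, 0, 0, 0, 0, 0.2]'

```text
t: 17.55
eef_pos: [0.4649, -0.1168, 0.1996]
eef_rot: [0.756, 0.654, -0.0, 0.0]
force: [1.4, -0.6, 0.5]
width: 0.0243
grasp_force: 24.7
```

Call:
play_rows --plan '[0.45, 0, 0, 0, 0, 0, 0.2, 0.9, 0, 0, 0, 0, 0, 0.2]'

```text
t: 17.72
eef_pos: [0.4752, -0.0455, 0.1996]
eef_rot: [0.756, 0.655, -0.0, 0.0]
force: [1.0, -0.6, -0.7]
width: 0.0243
grasp_force: 24.7
```

Call:
play_rows --plan '[0.45, 0, 0, 0, 0, 0, 0.2, 0.9, 0, 0, 0, 0, 0, 0.2]'

```text
t: 17.88
eef_pos: [0.4855, 0.0258, 0.1997]
eef_rot: [0.756, 0.655, 0.0, 0.0]
force: [1.3, -0.4, -0.2]
width: 0.0245
grasp_force: 24.7
```

Call:
play_rows --plan '[0.45, 0, 0, 0, 0, 0, 0.2, 0.9, 0, 0, 0, 0, 0, 0.2]'

```text
t: 18.05
eef_pos: [0.4958, 0.0971, 0.1996]
eef_rot: [0.756, 0.655, -0.0, 0.0]
force: [0.5, -0.3, -0.3]
width: 0.0242
grasp_force: 24.7
```

Call:
play_rows --plan '[0.45, 0, 0, 0, 0, 0, 0.2, 0.8, 0, 0, 0, 0, 0, 0.2, 1, 0, 0, 0, 0, 0, 0.2, 1, 0, 0, 0, 0, 0, 0.2, 1, 0, 0, 0, 0, 0, 0.2, 1, 0, 0, 0, 0, 0, 0.2]'

```text
t: 18.55
eef_pos: [0.5074, 0.174, 0.1995]
eef_rot: [0.756, 0.655, -0.0, -0.0]
force: [0.4, -0.1, -0.3]
width: 0.0246
grasp_force: 24.7
```

Run:
```python
from h import *
s=r.observe();p=s["eef_pos"];print(p,s["width"],s["grasp_force"])
d=eyes.grab_frame("wrist"); np.savez("w7.npz",**d)
P=cloud(d);ok=d["range_z"]>0
a=np.radians(-8.2);c,s_=np.cos(a),np.sin(a);L=(P[...,:2]-[.518,.2379])@np.array([[c,-s_],[s_,c]])*1000; Z=P[...,2]*1000
m=ok&(abs(L[...,0])<32)&(abs(L[...,1])<45)&(abs(Z-92)<4);print("top",rect(L[m]/1000),np.median(Z[m]))
# well: pixels below the top inside body
T=topdown(d,(.518,.2379),-8.2,.092,.07,.00025); cv2.imwrite("t7.png",T[::-1,:,::-1])
w=cv2.medianBlur(T.astype(np.uint8).mean(2).astype(np.uint8),7)
cs=cv2.HoughCircles(w,cv2.HOUGH_GRADIENT,1,60,param1=60,param2=20,minRadius=57,maxRadius=66)
if cs is not None: print([( (k[0]-280)*.25,(k[1]-280)*.25,k[2]*.25) for k in cs[0][:3]])
R=Ro.from_quat(s["eef_rot"]).as_matrix(); q=(P-p)@R*1000
m=ok&(abs(q[...,0])<22)&(abs(q[...,1])<12)&(q[...,2]>-14)&(q[...,2]<-4);b=q[m];print("cap in tool",m.sum(),np.percentile(b,[1,50,99],axis=0).round(1).tolist())
o=np.zeros((420,800,3),np.uint8);o[:,:560]=d["img"];o[:240,560:]=cv2.resize(T[::-1],(240,240));cv2.imwrite("pics/w7.png",o[:,:,::-1])
go([.5197,.2543,.2],-8.2)
```

```text
[0.50737251 0.17404016 0.19947813] 0.02460362562100446 24.678091996065632
top (array([-0.5, -0.2]), array([72.3, 52.2]), 89.8) 92.71298901355257
[(np.float32(-0.375), np.float32(16.375), np.float32(16.075))]
cap in tool 3249 [[-11.0, -11.9, -10.4], [1.3, 0.4, -8.9], [11.5, 11.4, -4.5]]
shift [ 1.018  0.007 -0.005] ytool -8.26 turn -0.001 tilt [-2.e-04 -2.e-04 -1.e+00] q6 0.43 t 18.6
```

View pics/w7.png

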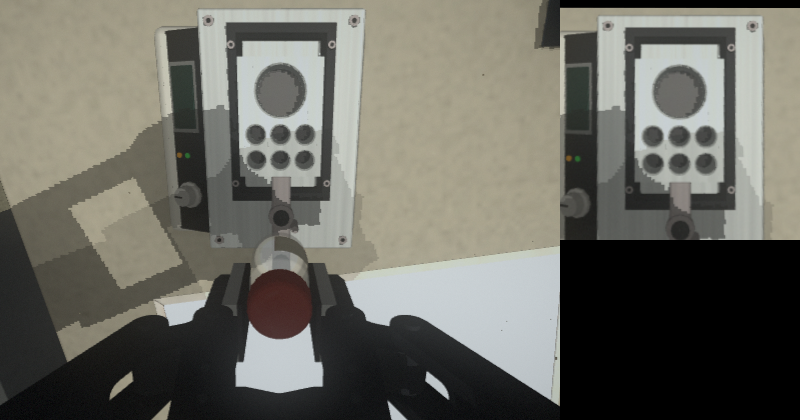

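The vial is held upright with its cap at (280,303), the well is at (280,91) and the latch nose lies over the foot. Moving over the well.

Call:
play_rows --plan '[0.25, 0, 0, 0, 0, 0, 0.2, 0.6, 0, 0, 0, 0, 0, 0.2, 0.95, 0.005, 0.1, 0, 0, 0, 0.2, 1, 0.008, 0.3, 0, 0, 0, 0.2, 1, 0.008, 0.5, 0, 0, 0, 0.2, 1, 0.008, 0.5, 0, 0, 0, 0.2, 1, 0.008, 0.5, 0, 0, 0, 0.2, 1, 0.008, 0.5, 0, 0, 0, 0.2]'

```text
t: 19.27
eef_pos: [0.52, 0.2529, 0.1609]
eef_rot: [0.756, 0.654, 0.0, 0.0]
force: [0.5, 0.1, 0.4]
width: 0.0245
grasp_force: 24.7
```

Run:
```python
from h import *
go([.5199,.2539,.1117],-8.2);s=r.observe();print(s["eef_pos"])
```

```text
shift [ 0.012 -0.003  0.615] ytool -8.28 turn -0.002 tilt [ 1.e-03  3.e-04 -1.e+00] q6 0.55 t 19.2667
[0.51997623 0.25288612 0.16088276]
```

Call:
play_rows --plan '[0.011, 0, 0.1, 0, 0, 0, 0.2, 0.011, 0, 0.17, 0, 0, 0, 0.2, 0.011, 0, 0.2, 0, 0, 0, 0.2, 0.011, 0, 0.2, 0, 0, 0, 0.2]'

```text
t: 19.6
eef_pos: [0.5195, 0.2542, 0.143]
eef_rot: [0.756, 0.655, -0.0, -0.0]
force: [0.1, -0.4, 0.1]
width: 0.0246
grasp_force: 24.7
```

Call:
play_rows --plan '[0, 0, 0.05, 0, 0, 0, 0.2, 0, 0, 0.11, 0, 0, 0, 0.2, 0, 0, 0.17, 0, 0, 0, 0.2, 0, 0, 0.2, 0, 0, 0, 0.2, 0, 0, 0.2, 0, 0, 0, 0.2]'

```text
t: 20.02
eef_pos: [0.5194, 0.2543, 0.1268]
eef_rot: [0.756, 0.655, -0.001, -0.0]
force: [0.2, -0.4, -1.1]
width: 0.0242
grasp_force: 24.7
```

Run:
```python
from h import *
go([.5199,.2539,.1117],-8.2);s=r.observe();print(s["eef_pos"],s["force"],s["moment"],s["width"])
```

```text
shift [-0.004  0.007  0.189] ytool -8.22 turn -0.0 tilt [-1.e-03 -5.e-04 -1.e+00] q6 0.55 t 20.0167
[0.51941763 0.25433098 0.12683584] [ 0.23884425 -0.37214522 -1.05976174] [0.02173035 0.05630681 0.02472572] 0.024193416142735253
```

Vial bottom is about 10 mm into the well with no contact. Continuing down.

Call:
play_rows --plan '[-0.003, 0.004, 0.05, 0, 0, 0, 0.2, -0.003, 0.004, 0.1, 0, 0, 0, 0.2, -0.003, 0.004, 0.14, 0, 0, 0, 0.2, -0.003, 0.004, 0.17, 0, 0, 0, 0.2, -0.003, 0.004, 0.17, 0, 0, 0, 0.2]'

```text
t: 20.43
eef_pos: [0.5198, 0.254, 0.1134]
eef_rot: [0.756, 0.655, -0.0, -0.0]
force: [-0.4, -0.5, -0.3]
width: 0.0246
grasp_force: 24.7
```

Run:
```python
from h import *
go([.5199,.2539,.1117],-8.2);s=r.observe();print(s["eef_pos"],s["force"],s["moment"],s["width"])
```

```text
shift [-0.001  0.002  0.022] ytool -8.23 turn -0.001 tilt [-7.e-04 -3.e-04 -1.e+00] q6 0.55 t 20.4333
[0.51978253 0.25403093 0.11343139] [-0.44284207 -0.46141592 -0.27749155] [-0.02398899 -0.02275721 -0.05551522] 0.024580867528917617
```

Call:
play_rows --plan '[0, 0, 0.01, 0, 0, 0, 0.2, 0, 0, 0.018, 0, 0, 0, 0.2, 0, 0, 0.018, 0, 0, 0, 0.2, 0, 0, 0.018, 0, 0, 0, 0.2]'

```text
t: 20.77
eef_pos: [0.52, 0.2542, 0.1128]
eef_rot: [0.756, 0.655, 0.0, 0.0]
force: [0.5, 0.1, -0.7]
width: 0.0241
grasp_force: 24.7
```

Call:
play_rows --plan '[0, 0, 0, 0, 0, 0, 0.35, 0, 0, 0, 0, 0, 0, 0.45, 0, 0, 0, 0, 0, 0, 0.55, 0, 0, 0, 0, 0, 0, 0.6, 0, 0, 0, 0, 0, 0, 0.6]'

```text
t: 21.18
eef_pos: [0.52, 0.2542, 0.1128]
eef_rot: [0.756, 0.655, 0.0, 0.0]
force: [0.7, 0.0, 0.2]
width: 0.0512
grasp_force: 0.0
```

Call:
play_rows --plan '[0, 0, -0.2, 0, 0, 0, 0.6, 0, 0, -0.5, 0, 0, 0, 0.6, 0, 0, -0.95, 0, 0, 0, 0.6, 0, 0, -0.95, 0, 0, 0, 0.6]'

```text
t: 21.52
eef_pos: [0.5216, 0.2549, 0.1956]
eef_rot: [0.756, 0.655, 0.004, 0.001]
force: [0.1, 0.9, 1.5]
width: 0.0512
grasp_force: 0.0
```

Call:
play_rows --plan '[-0.5, 0, -0.2, 0, 0, 0, 0.6, -0.95, 0, -0.4, 0, 0, 0, 0.6, -0.95, 0, -0.4, 0, 0, 0, 0.6, -0.95, 0, -0.4, 0, 0, 0, 0.6]'

```text
t: 21.85
eef_pos: [0.5095, 0.1779, 0.222]
eef_rot: [0.757, 0.654, 0.001, 0.001]
force: [0.2, 0.1, 0.9]
width: 0.0512
grasp_force: 0.0
```

Run:
```python
from h import *
s=r.observe();print(s["eef_pos"],s["width"],s["force"],s["t"])
d=eyes.grab_frame("wrist"); save(d,"w8.png")
P=cloud(d);ok=d["range_z"]>0
a=np.radians(-8.2);c,s_=np.cos(a),np.sin(a);L=(P[...,:2]-[.518,.2379])@np.array([[c,-s_],[s_,c]])*1000; Z=P[...,2]*1000
m=ok&(np.hypot(L[...,0],L[...,1]-16.4)<15)&(Z>108);A=np.c_[L[m],np.ones(m.sum())]
print("cap",m.sum(),rect(L[m]/1000),np.median(Z[m]),np.linalg.lstsq(A,Z[m],rcond=None)[0])
m=ok&(abs(L[...,0])<32)&(abs(L[...,1])<45)&(abs(Z-92)<4);print("top",np.median(Z[m]),rect(L[m]/1000))
m=ok&(abs(L[...,0])<40)&(L[...,1]<-85)&(Z>80)&(Z<92);print("knob",m.sum(),L[m].mean(0) if m.any() else '')
d=eyes.grab_frame("scene");P=cloud(d);x,y,z=P[...,0],P[...,1],P[...,2];ok=d["range_z"]>0
for n,q in(("grey",(.4697,-.2517)),("blk",(.4527,-.1609))):
    m=ok&(abs(x-q[0])<.03)&(abs(y-q[1])<.03)&(z>.049)&(z<.06);print(n,rect(P[m]))
```

```text
[0.50945601 0.1778527  0.22200574] 0.051227482827429525 [0.20784022 0.12431206 0.91754067] 21.85
cap 1323 (array([ 0.2, 15.7]), array([24. , 23.9]), 78.6) 121.12273690185715 [-1.51698907e-02 -3.15552521e-03  1.21126012e+02]
top 92.69698293034358 (array([-0.6, -0.3]), array([72. , 52.1]), 89.9)
knob 253 [ 4.16210781e-02 -1.04382340e+02]
grey (array([ 469.6, -251.6]), array([22.6, 22.8]), 2.7)
blk (array([ 451.9, -160.6]), array([25.2, 24.4]), 51.6)
```

View pics/w8.png

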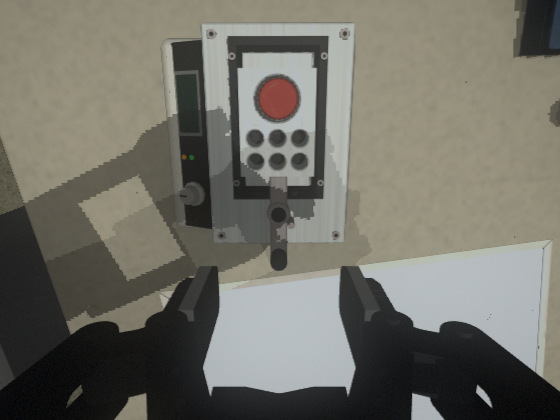

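The view shows the red cap at (278,98), standing 28.4 mm above the block's top face (28 mm when fully down). The lever is straight with the knob at (279,260), and the grey and black vials have not moved. Handing in.

```bash
python3 -c "
from plant import r
print(r.sign_off())"
```

```text
the job is handed in; nothing more can be done
None
```

The block is seated flat and square in the pocket, the latch is swung fully round over its foot, and the red-capped vial stands fully down in the large well; I handed the job in at about 22 s, and the system gave no verdict.

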